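# Nudge the model grandstand into the squaring jig

### The arm

A 6-joint arm with a two-finger parallel gripper is mounted at the origin on the work surface. World frame = base frame: x ahead of the robot, y to its left, z up, the work surface at z = 0. Lengths are in m, angles in rad, forces in N, time in s.
With the tool pointing down it reaches from about 0.425 to 0.95 m from the base axis. Payload 14.7 kg.
Tool frame: the origin (TCP) lies midway between the tips of the shut fingers; the grasp point (between the pads) lies 19 mm behind it; z points along the fingers, y is the line along which they close (so a half turn about z gives the same grasp; the last joint's range is limited). The gripper opens to 85 mm and grips with 20 to 120 N. Pads are 22 mm wide; open, the fingers measure 114 mm over their backs; the gripper's body (76 mm by 85 mm) begins 54 mm behind the grasp point. The pads swing forward as they close: fully open they stand 13 mm farther back than shut.
Start: joints at [1.148, 0.48, 1.596, -0, 1.065, -0.047], TCP at [0.239, 0.605, 0.231] pointing down, gripper open.
Joint ranges: [-2.75, 2.75], [-0.82, 2.05], [0.23, 2.67], [-1.56, 4.7], [0.09, 2.69], [-2.92, 2.92]. Speed limits (rad/s): [1.89, 1.89, 2.39, 3.01, 3.01, 3.01].

### API

Orientations are given as a 3x3 rotation matrix whose columns are the frame's x, y, z axes.
In Python, from bench import observe, snapshot, camera_params, finish_job gives the robot as it stands.
- The arm moves only by the shell command python3 -m inch 'ROWS' [FORCE]. ROWS is JSON, a list of rows, each an object of numbers: "dx", "dy", "dz": the shift along the tool's x, y, z in m; "rx", "ry", "rz": the turn, a rotation vector about the tool's x, y, z in rad; "hand": the opening in per cent of the stroke, from 0 (shut) to 100 (fully open). A call has exactly 8 rows; each row is the pose to reach, as a shift and turn from the pose commanded when the call began, along the tool's axes at that moment; what a row does not reach only later rows make up. A row lasts 1/12 s, in which the tool goes at most 41.7 mm and 7.16 degrees, less where a joint would pass 70% of its speed; a pose out of reach is approached as far as the arm can. A call with a gripper value outside its range is refused whole. The fingers move at their own pace and stop on an object; FORCE is the grip in N (left out, the last holds). Time passes only in rows, so rows that repeat a pose let the fingers close, or fill a call up. It gives the time, the measured TCP pose, the force, the opening and the grip force at its end, in the units of the state.
- observe(): the state, without advancing time (a new reading comes with each control period).
- snapshot(name): name is "side" or "top"; returns the picture (384x512x3 uint8, blue, green, red); there is no depth.
- camera_params(name): a dict with "vfov" (degrees; the focal length in pixels is half the picture's height over the tangent of half this angle, whatever the lens; pixels are square), "cx", "cy" (the principal point, pixels), "D" ([k1, k2, p1, p2, k3] as OpenCV has them; the pictures are not rectified), "camera_from_world" (4x4, takes a point from world to camera coordinates). Camera axes: x right, y up, looking along -z (the intrinsics and any distortion apply to the point x, -y, -z); pixel columns grow to the right and rows downward; lengths in m; the calibration is good to about 2 mm. A picture is of the moment at which its call begins. camera_params takes no time and is no camera call.
- finish_job(): hands the job in; it is judged then, once.
The state is a dict: "time": time; "joint_positions": joint angles; "qd": joint speeds; "joint_torque": joint torques, N m; "position": TCP position; "tool_rot": TCP orientation; "contact_force": force on the tool from outside, world axes, zero at the start; "moment": the same for the moment, N m; "opening": finger opening in m; "grasp_force": force on a finger pad.
Only numpy, scipy, OpenCV 4.12 (cv2) and the standard library are available. Lean on these libraries where they do the work, as an engineer would, in place of code of your own. Each camera call takes 0.05 s, during which the arm holds its last target. There are 200 camera calls.

### The job

Push the three-tier model grandstand along the cutting mat with the fingertips into the inside corner of the metal L-shaped squaring jig, until its tall back is flush along the jig's long arm and its left end is flush against the short arm. Only push it, never pick it up or tip it, and leave the two-tier grandstand and everything else on the mat where it is. Finish with the hand clear.

Things in the scene. Friction and masses are not known exactly. Their poses are not given: they have to be found in the camera images.
- stand3: The piece to push: loose grey resin grandstand, THREE steps with tiny seats, 80 deep (x) x 110 wide (y), about 0.25 kg. Origin at the centre of its underside. Low front at -x (roughly towards the robot at the start), tall back +x, left end +y. Steps front to back 27/27/26 deep, 20/34/48 high; seats 11 mm tall, 10 mm back from step edges. Upright flat faces all round.
- stand3_back_left (a point): Lower corner of the three-tier stand where its tall back meets its left end: 40 mm in x and 55 mm in y from its origin. Must end at the jig's inside corner.
- stand3_back_right (a point): Lower corner of the three-tier stand where its tall back meets its right end: 40 mm in x and -55 mm in y from its origin.
- jig: Fixed aluminium L-shaped jig, 18 high, arms 22 wide, on a 3 mm mat (top z = 0.003) under the whole work area. Origin: inside corner at mat level. Long arm: inside face is its plane x = 0, running 500 mm from the corner along its -y, beyond the stands. Short arm: inside face is its plane y = 0, running 140 mm along its -x, towards the robot, at the left. Yaw within 0.15 rad of the world's.
- stand2: Bystander, not to be moved: a similar grey resin grandstand with only TWO steps, 60 deep (x) x 80 wide (y), steps 20 and 34 mm high plus 11 mm seats. Origin at the centre of its underside. It lies 14 to 21 cm to the left or the right of the three-tier stand.
- disc_section: Bystander: round grey resin plate, 84 mm across, 8 mm thick, with a few seats (19 mm high in all), at the right. Origin at the centre of its underside.
- pot_a: Bystander: small paint pot, 34 mm across, 45 mm high, standing near the robot's end of the jig's short arm. Origin at the centre of its underside.
- pot_b: Bystander: small paint pot, 34 mm across, 45 mm high, left of the jig. Origin at the centre of its underside.
- paint_box: Bystander: blue paint carton 35 x 40 x 60 mm high, left of the jig. Origin at the centre of its underside.
- glue: Bystander: glue bottle, 40 mm across, 90 mm high, at the far right of the mat. Origin at the centre of its underside.
- brush: Bystander: paint brush lying on the mat at the left, 175 mm long along its x, 9 mm thick. Origin on its underside, near its middle.
Mind the look-alikes: they are no part of the job. Leave any blue look-alike of the stand3 alone.

How it is judged:
At the end, for the whole second after the job is handed in: The three-tier stand rests flat and still on the mat with both lower back corners within 3 mm of the long arm's inside face, its left end within 3 mm of the short arm's inside face and square to the jig within 0.04 rad; every bystander is within 15 mm of where it began (x of stand3_back_left in the frame of jig between -0.003 and 0.003 m and x of stand3_back_right in the frame of jig between -0.003 and 0.003 m and y of stand3_back_left in the frame of jig between -0.003 and 0.003 m and angle between the x axis of stand3 and the x axis of jig, either way round below 0.04 rad and height (world z) of stand3 below 0.006 m and angle between stand3's own z axis and vertical below 0.05 rad and linear speed of stand3 below 0.01 m/s and distance of each of stand2, disc_section, pot_a, pot_b, paint_box, glue, brush from where it was at the start of the episode below 0.015 m); the robot touches nothing.
It fails at once if the three-tier stand is lifted more than 6 mm off the mat (height (world z) of stand3 above 0.009 m).
It fails at once if the three-tier stand is tipped more than 0.12 rad (angle between stand3's own z axis and vertical above 0.12 rad).
It fails at once if a bystander is moved more than 15 mm (distance of any of stand2, disc_section, pot_a, pot_b, paint_box, glue, brush from where it was at the start of the episode above 0.015 m).
It also fails if it takes over 67 s, if anything falls off the work surface, if the arm or the gripper's body presses on something with over 40 N, if the wrist force passes 120 N, or if a joint passes its speed limit or range.

## Working session

There is one attempt and no reset: what is moved stays moved. The work goes in short steps, Python scripts to look and compute and a shell command to move; the robot and the scene stay as the last step left them, time stands still between calls to the robot, and variables do not carry over. Pictures are saved under pics/ and viewed, at most 10 in all, crops included, and the job is handed in when it is done.

```bash
mkdir -p pics; ls
python3 - <<'E'
from bench import *
import cv2
for n in("side","top"):
    cv2.imwrite(f"pics/{n}0.png",snapshot(n)); print(n,camera_params(n))
s=observe();print(s['position'],s['tool_rot'],s['time'],s['opening'])
E
```

```text
pics
side {'vfov': 47.85643346418334, 'cx': 264.48521147424424, 'cy': 192.97413232679094, 'D': array([-0.00685957,  0.        ,  0.        ,  0.        ,  0.        ]), 'camera_from_world': array([[ 0.89601951, -0.44351684, -0.02102004, -0.40745243],
       [ 0.32532348,  0.62354657,  0.71088276, -0.14221353],
       [-0.3021815 , -0.64380314,  0.70299634, -1.24818758],
       [ 0.        ,  0.        ,  0.        ,  1.        ]])}
top {'vfov': 45.525875410025044, 'cx': 252.68989090465902, 'cy': 193.9366109943202, 'D': array([0.01874179, 0.        , 0.        , 0.        , 0.        ]), 'camera_from_world': array([[ 0.02642529, -0.99964578,  0.00316387, -0.06385098],
       [ 0.98282012,  0.02655858,  0.18264515, -0.42979114],
       [-0.18266448, -0.00171694,  0.98317381, -1.22535983],
       [ 0.        ,  0.        ,  0.        ,  1.        ]])}
[0.23837542 0.60430936 0.23073931] [[-9.30220410e-01  3.67001049e-01 -4.67173418e-04]
 [ 3.67001340e-01  9.30219872e-01 -1.00310644e-03]
 [ 6.64328802e-05 -1.10456336e-03 -9.99999388e-01]] 0.1 0.08512971994677153
```

View pics/top0.png

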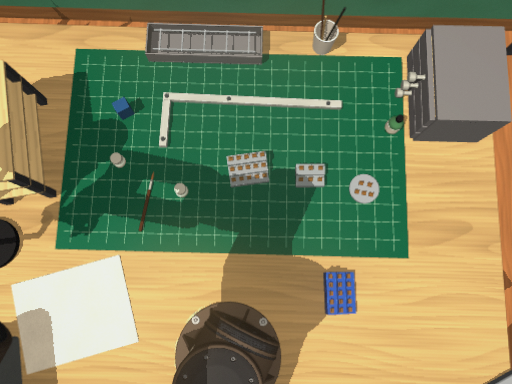

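View pics/side0.png

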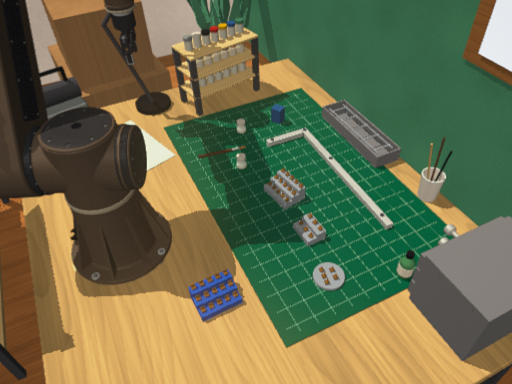

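The top picture shows the jig's inside corner near (168,101), the three-tier stand at (248,168), the two-tier stand at (311,175), pot_a at (180,190) and the blue look-alike at (340,292). The side picture agrees, with stand3 at (285,187). Next I'll look closer.

```bash
cat > h.py <<'E'
import numpy as np,cv2
from bench import *
def K(n):
    p=camera_params(n);f=192/np.tan(np.radians(p['vfov']/2))
    return np.array([[f,0,p['cx']],[0,f,p['cy']],[0,0,1.]]),p['D'],p['camera_from_world']
def ray(n,uv):
    k,D,T=K(n);q=cv2.undistortPoints(np.array([[uv]],float),k,D)[0,0]
    d=T[:3,:3].T@np.array([q[0],-q[1],-1]);return -T[:3,:3].T@T[:3,3],d
def onz(n,uv,z):
    o,d=ray(n,uv);return (o+d*(z-o[2])/d[2])
def tri(a,b):
    (o,d),(p,e)=ray("top",a),ray("side",b)
    s=np.linalg.lstsq(np.c_[d,-e],p-o,rcond=None)[0]
    A,B=o+d*s[0],p+e*s[1];return (A+B)/2,np.linalg.norm(A-B)
def proj(n,X):
    k,D,T=K(n);c=T[:3,:3]@np.array(X,float)+T[:3,3];c=c*[1,-1,-1]
    return cv2.projectPoints(c[None,None],np.zeros(3),np.zeros(3),k,D)[0][0,0]
def crop(n,x,y,w,h,s,out,im=None):
    im=snapshot(n) if im is None else im
    c=cv2.resize(im[y:y+h,x:x+w],None,fx=s,fy=s,interpolation=cv2.INTER_CUBIC)
    for i in range(0,w,10): cv2.putText(c,str(x+i),(i*s,8),0,.3,(0,255,255),1);cv2.line(c,(i*s,10),(i*s,14),(0,255,255),1)
    for i in range(0,h,10): cv2.putText(c,str(y+i),(0,i*s+4),0,.3,(0,255,255),1)
    cv2.imwrite(out,c)
E
python3 - <<'E'
from h import *
a=cv2.imread("pics/top0.png");b=cv2.imread("pics/side0.png")
crop("top",150,85,200,120,4,"pics/t1.png",a)
crop("side",255,120,140,130,4,"pics/s1.png",b)
E
```

```text
(no output)
```

View pics/t1.png

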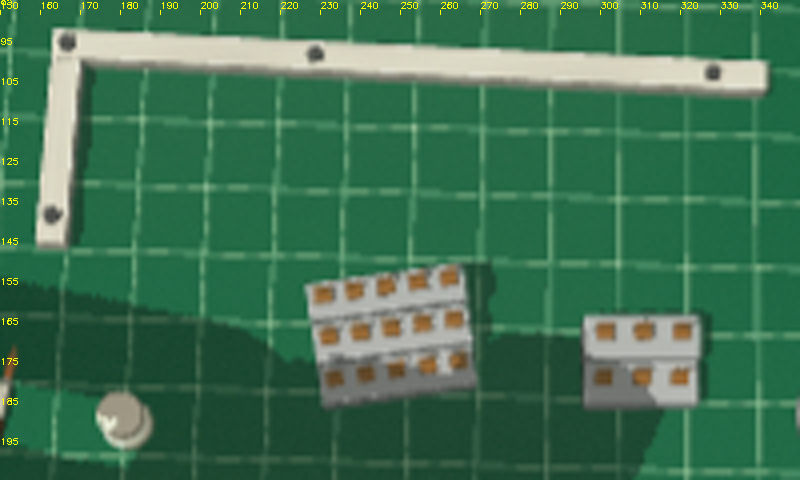

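View pics/s1.png

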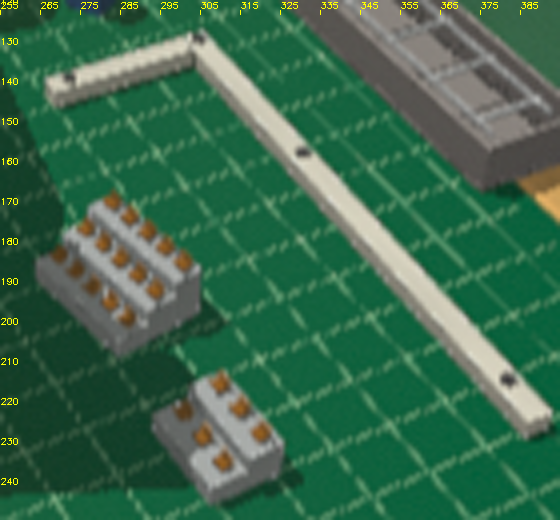

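The crops give sharp corners for the jig, stand3 and stand2. The stand3 back top edge runs from about (226.5,157) to (266,151.5) in top, and from (277.5,171) to (305,186) in side. Now triangulating.

Run:
```python
from h import *
np.set_printoptions(precision=4,suppress=True)
t=lambda x,y:((x)/4+150-.4,(y)/4+85-.4); s=lambda x,y:(x/4+255-.4,y/4+120-.4)
for nm,a,b in [("BL",(306,287),(90,205)),("BR",(464,266),(200,265)),("FLtop",(319,395),(37,262)),("jig in",(82,60),(193,62)),("jig R end in",(767,91),(528,427)),("jig short end",(69,243),(52,97)),("s2 back R",(703,317),(283,438))]:
    print(nm,*tri(t(*a),s(*b)))
Z=lambda x,y,z:onz("top",t(x,y),z)[:2]
ji,jr,js=Z(82,60,.021),Z(767,91,.021),Z(69,243,.021)
print("jig",ji,jr,js,"yaw",np.arctan2(*(ji-jr)[::-1])-np.pi/2,np.arctan2(*(ji-js)[::-1]),np.linalg.norm(ji-jr),np.linalg.norm(ji-js))
BL,BR,FL,FR=Z(306,287,.051),Z(464,266,.051),Z(322,408,.003),Z(476,384,.003)
print("s3",BL,BR,FL,FR,"yaw",np.arctan2(*(BL-BR)[::-1])-np.pi/2,np.linalg.norm(BL-BR),np.linalg.norm(BL-FL),(BL+FR)/2,(BR+FL)/2)
print("s2 L",Z(583,315,.037),Z(583,409,.003),"pot",Z(118,411,.048))
```

```text
BL [0.5258 0.0275 0.0405] 0.020995861327455553
BR [ 0.5509 -0.085   0.0532] 0.0002533612533050547
FLtop [0.463  0.0154 0.0113] 0.004924660328772184
jig in [ 0.7142  0.2005 -0.0015] 0.004750986544024587
jig R end in [ 0.7009 -0.3048  0.0107] 0.0016083961861713307
jig short end [0.569  0.1991 0.0122] 0.005833256970338329
s2 back R [ 0.5216 -0.253   0.0408] 0.0010131033418848505
jig [0.7076 0.1955] [ 0.6976 -0.3031] [0.5694 0.1967] yaw -0.02004512882301568 -0.008771115293535154 0.498698591808947 0.1382362440869088
s3 [0.5335 0.0244] [ 0.5516 -0.0851] [0.4577 0.0127] [ 0.4782 -0.0968] yaw 0.16393291042685276 0.11098152419733387 0.07669804913747912 [ 0.5059 -0.0362] [ 0.5047 -0.0362]
s2 L [ 0.5223 -0.1697] [ 0.462  -0.1735] pot [0.4428 0.1505]
```

```bash
python3 -m inch '[{"dx":-0.04,"dy":-0.027,"rz":-0.1,"hand":65},{"dx":-0.08,"dy":-0.055,"rz":-0.2,"hand":65},{"dx":-0.12,"dy":-0.082,"rz":-0.3,"hand":65},{"dx":-0.155,"dy":-0.105,"rz":-0.355,"hand":65},{"dx":-0.19,"dy":-0.13,"rz":-0.355,"hand":65},{"dx":-0.225,"dy":-0.153,"rz":-0.355,"hand":65},{"dx":-0.26,"dy":-0.176,"rz":-0.355,"hand":65},{"dx":-0.29,"dy":-0.196,"rz":-0.355,"hand":65}]'; python3 -c "
from bench import *;s=observe();print(s['position'],s['tool_rot'],s['opening'])"
```

```text
[0.23837542 0.60430936 0.23073931] [[-9.30220410e-01  3.67001049e-01 -4.67173418e-04]
 [ 3.67001340e-01  9.30219872e-01 -1.00310644e-03]
 [ 6.64328802e-05 -1.10456336e-03 -9.99999388e-01]] 0.08512971994677153invalid input at $[0]: expected keys dx, dy, dz, rx, ry, rz, hand
```

```bash
python3 -m inch '[{"dx":-0.04,"dy":-0.027,"dz":0,"rx":0,"ry":0,"rz":-0.1,"hand":65},{"dx":-0.08,"dy":-0.055,"dz":0,"rx":0,"ry":0,"rz":-0.2,"hand":65},{"dx":-0.12,"dy":-0.082,"dz":0,"rx":0,"ry":0,"rz":-0.3,"hand":65},{"dx":-0.155,"dy":-0.105,"dz":0,"rx":0,"ry":0,"rz":-0.355,"hand":65},{"dx":-0.19,"dy":-0.13,"dz":0,"rx":0,"ry":0,"rz":-0.355,"hand":65},{"dx":-0.225,"dy":-0.153,"dz":0,"rx":0,"ry":0,"rz":-0.355,"hand":65},{"dx":-0.26,"dy":-0.176,"dz":0,"rx":0,"ry":0,"rz":-0.355,"hand":65},{"dx":-0.29,"dy":-0.196,"dz":0,"rx":0,"ry":0,"rz":-0.355,"hand":65}]'; python3 -c "
from bench import *;s=observe();print(s['position'],s['tool_rot'],s['opening'])"
```

```text
time: 0.77
position: [0.4274, 0.3277, 0.2312]
tool_rot: [[-1.0, 0.021, -0.0], [0.021, 1.0, -0.0], [0.0, -0.0, -1.0]]
contact_force: [1.9, 1.5, 0.1]
opening: 0.0555
grasp_force: 0.0
[0.42740622 0.32770134 0.23119775] [[-9.99787718e-01  2.06028001e-02 -2.09790313e-04]
 [ 2.06028334e-02  9.99787727e-01 -1.58040676e-04]
 [ 2.06489699e-04 -1.62329402e-04 -9.99999966e-01]] 0.0554673263843293
```

```bash
python3 -m inch '[{"dx":-0.002,"dy":-0.041,"dz":0,"rx":0,"ry":0,"rz":0,"hand":65},{"dx":-0.003,"dy":-0.082,"dz":0,"rx":0,"ry":0,"rz":0,"hand":65},{"dx":-0.005,"dy":-0.123,"dz":0,"rx":0,"ry":0,"rz":0,"hand":65},{"dx":-0.006,"dy":-0.164,"dz":0,"rx":0,"ry":0,"rz":0,"hand":65},{"dx":-0.007,"dy":-0.205,"dz":0,"rx":0,"ry":0,"rz":0,"hand":65},{"dx":-0.008,"dy":-0.246,"dz":0,"rx":0,"ry":0,"rz":0,"hand":65},{"dx":-0.008,"dy":-0.287,"dz":0,"rx":0,"ry":0,"rz":0,"hand":65},{"dx":-0.008,"dy":-0.325,"dz":0.01,"rx":0,"ry":0,"rz":0,"hand":65}]';python3 -m inch '[{"dx":0,"dy":-0.032,"dz":0.02,"rx":0,"ry":0,"rz":0,"hand":65},{"dx":0,"dy":-0.032,"dz":0.04,"rx":0,"ry":0,"rz":0,"hand":65},{"dx":0,"dy":-0.032,"dz":0.06,"rx":0,"ry":0,"rz":0,"hand":65},{"dx":0,"dy":-0.032,"dz":0.08,"rx":0,"ry":0,"rz":0,"hand":65},{"dx":0,"dy":-0.032,"dz":0.1,"rx":0,"ry":0,"rz":0,"hand":65},{"dx":0,"dy":-0.032,"dz":0.12,"rx":0,"ry":0,"rz":0,"hand":65},{"dx":0,"dy":-0.032,"dz":0.12,"rx":0,"ry":0,"rz":0,"hand":65},{"dx":0,"dy":-0.032,"dz":0.12,"rx":0,"ry":0,"rz":0,"hand":65}]'
```

```text
time: 1.43
position: [0.4284, 0.0024, 0.2224]
tool_rot: [[-1.0, 0.021, 0.002], [0.021, 1.0, -0.0], [-0.002, -0.0, -1.0]]
contact_force: [1.9, -0.1, -0.7]
opening: 0.056
grasp_force: 0.0
time: 2.1
position: [0.4266, -0.0274, 0.1008]
tool_rot: [[-1.0, 0.021, -0.003], [0.021, 1.0, 0.0], [0.003, 0.0, -1.0]]
contact_force: [-0.7, 1.3, 0.5]
opening: 0.0553
grasp_force: 0.0
```

```bash
python3 -m inch '[{"dx":0,"dy":-0.013,"dz":0.015,"rx":0,"ry":0,"rz":0,"hand":65},{"dx":0,"dy":-0.013,"dz":0.03,"rx":0,"ry":0,"rz":0,"hand":65},{"dx":0,"dy":-0.013,"dz":0.045,"rx":0,"ry":0,"rz":0,"hand":65},{"dx":0,"dy":-0.013,"dz":0.06,"rx":0,"ry":0,"rz":0,"hand":65},{"dx":0,"dy":-0.013,"dz":0.075,"rx":0,"ry":0,"rz":0,"hand":65},{"dx":0,"dy":-0.013,"dz":0.085,"rx":0,"ry":0,"rz":0,"hand":65},{"dx":0,"dy":-0.013,"dz":0.093,"rx":0,"ry":0,"rz":0,"hand":65},{"dx":0,"dy":-0.013,"dz":0.093,"rx":0,"ry":0,"rz":0,"hand":65}]'
python3 - <<'E'
from h import *
crop("side",200,120,160,120,5,"pics/s2.png")
E
```

```text
time: 2.77
position: [0.4273, -0.0405, 0.0081]
tool_rot: [[-1.0, 0.021, -0.0], [0.021, 1.0, 0.0], [0.0, 0.0, -1.0]]
contact_force: [-0.9, 0.9, -1.2]
opening: 0.0552
grasp_force: 0.0
```

View pics/s2.png

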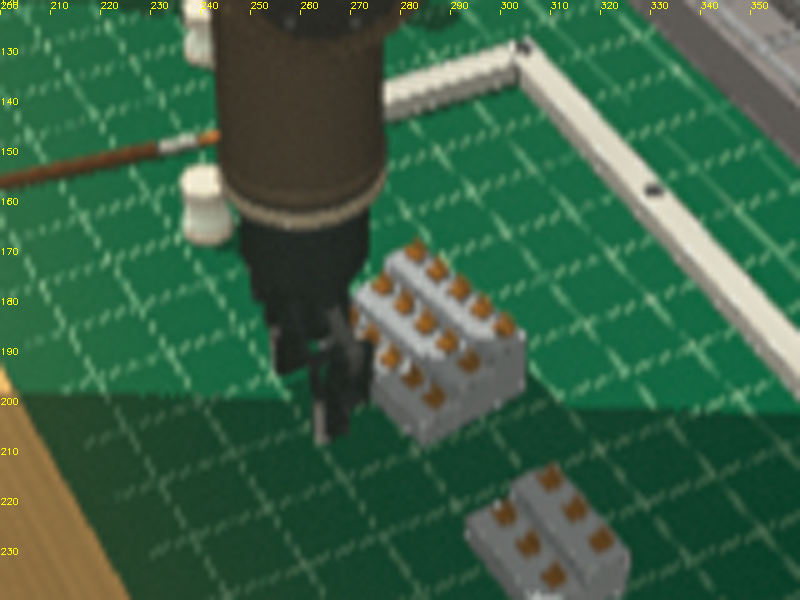

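The side view shows the fingertips just above the mat, in front of the low step (about (263,207) against (284,208)). Pushing along the jig's +x.

```bash
python3 -m inch '[{"dx":-0.008,"dy":0,"dz":0,"rx":0,"ry":0,"rz":0,"hand":65},{"dx":-0.016,"dy":0,"dz":0,"rx":0,"ry":0,"rz":0,"hand":65},{"dx":-0.024,"dy":0,"dz":0,"rx":0,"ry":0,"rz":0,"hand":65},{"dx":-0.032,"dy":0,"dz":0,"rx":0,"ry":0,"rz":0,"hand":65},{"dx":-0.04,"dy":0,"dz":0,"rx":0,"ry":0,"rz":0,"hand":65},{"dx":-0.048,"dy":0,"dz":0,"rx":0,"ry":0,"rz":0,"hand":65},{"dx":-0.056,"dy":0,"dz":0,"rx":0,"ry":0,"rz":0,"hand":65},{"dx":-0.064,"dy":0,"dz":0,"rx":0,"ry":0,"rz":0,"hand":65}]';  python3 -m inch '[{"dx":-0.008,"dy":0,"dz":0,"rx":0,"ry":0,"rz":0,"hand":65},{"dx":-0.016,"dy":0,"dz":0,"rx":0,"ry":0,"rz":0,"hand":65},{"dx":-0.024,"dy":0,"dz":0,"rx":0,"ry":0,"rz":0,"hand":65},{"dx":-0.032,"dy":0,"dz":0,"rx":0,"ry":0,"rz":0,"hand":65},{"dx":-0.038,"dy":0,"dz":0,"rx":0,"ry":0,"rz":0,"hand":65},{"dx":-0.044,"dy":0,"dz":0,"rx":0,"ry":0,"rz":0,"hand":65},{"dx":-0.048,"dy":0,"dz":0,"rx":0,"ry":0,"rz":0,"hand":65},{"dx":-0.05,"dy":0,"dz":0,"rx":0,"ry":0,"rz":0,"hand":65}]';  python3 - <<'E'
from h import *
crop("side",200,90,200,150,4,"pics/s3.png")
cv2.imwrite("pics/t3full.png",snapshot("top"))
E
```

```text
time: 3.48
position: [0.4915, -0.0418, 0.0083]
tool_rot: [[-1.0, 0.021, -0.001], [0.021, 1.0, 0.0], [0.001, 0.0, -1.0]]
contact_force: [-5.3, 0.0, 5.7]
opening: 0.0552
grasp_force: 2.8
time: 4.15
position: [0.542, -0.0429, 0.0083]
tool_rot: [[-1.0, 0.021, 0.001], [0.021, 1.0, -0.0], [-0.001, -0.0, -1.0]]
contact_force: [-2.5, -0.8, 1.5]
opening: 0.0555
grasp_force: 1.4
```

View pics/s3.png

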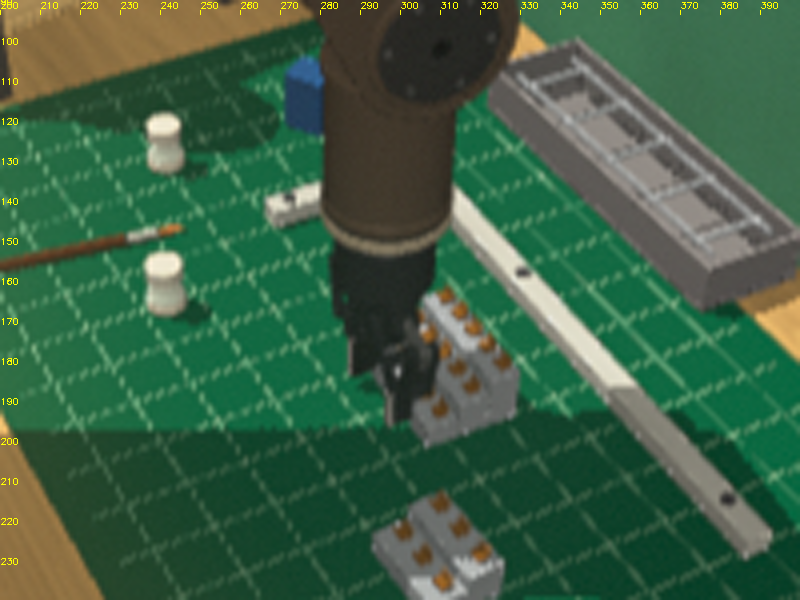

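The stand is now square to the hand and clear of the short arm. I'll push on until it is about 12 mm from the long arm.

```bash
python3 -m inch '[{"dx":-0.008,"dy":0,"dz":0,"rx":0,"ry":0,"rz":0,"hand":65},{"dx":-0.016,"dy":0,"dz":0,"rx":0,"ry":0,"rz":0,"hand":65},{"dx":-0.024,"dy":0,"dz":0,"rx":0,"ry":0,"rz":0,"hand":65},{"dx":-0.032,"dy":0,"dz":0,"rx":0,"ry":0,"rz":0,"hand":65},{"dx":-0.04,"dy":0,"dz":0,"rx":0,"ry":0,"rz":0,"hand":65},{"dx":-0.047,"dy":0,"dz":0,"rx":0,"ry":0,"rz":0,"hand":65},{"dx":-0.052,"dy":0,"dz":0,"rx":0,"ry":0,"rz":0,"hand":65},{"dx":-0.055,"dy":0,"dz":0,"rx":0,"ry":0,"rz":0,"hand":65}]';  python3 -m inch '[{"dx":0.02,"dy":0,"dz":0,"rx":0,"ry":0,"rz":0,"hand":65},{"dx":0.04,"dy":0,"dz":0,"rx":0,"ry":0,"rz":0,"hand":65},{"dx":0.06,"dy":0,"dz":-0.03,"rx":0,"ry":0,"rz":0,"hand":65},{"dx":0.08,"dy":0,"dz":-0.06,"rx":0,"ry":0,"rz":0,"hand":65},{"dx":0.1,"dy":0,"dz":-0.09,"rx":0,"ry":0,"rz":0,"hand":65},{"dx":0.12,"dy":-0.02,"dz":-0.12,"rx":0,"ry":0,"rz":0,"hand":65},{"dx":0.12,"dy":-0.05,"dz":-0.12,"rx":0,"ry":0,"rz":0,"hand":65},{"dx":0.12,"dy":-0.08,"dz":-0.12,"rx":0,"ry":0,"rz":0,"hand":65}]';  python3 - <<'E'
from h import *
crop("top",150,85,200,120,4,"pics/t4.png")
E
```

```text
time: 4.92
position: [0.5968, -0.044, 0.0083]
tool_rot: [[-1.0, 0.021, 0.0], [0.021, 1.0, -0.0], [-0.0, -0.0, -1.0]]
contact_force: [-4.2, 0.3, 2.2]
opening: 0.0557
grasp_force: 2.1
time: 5.58
position: [0.4749, -0.1222, 0.1306]
tool_rot: [[-1.0, 0.019, 0.004], [0.019, 1.0, -0.001], [-0.004, -0.001, -1.0]]
contact_force: [1.1, 0.1, 0.1]
opening: 0.0556
grasp_force: 0.0
```

View pics/t4.png

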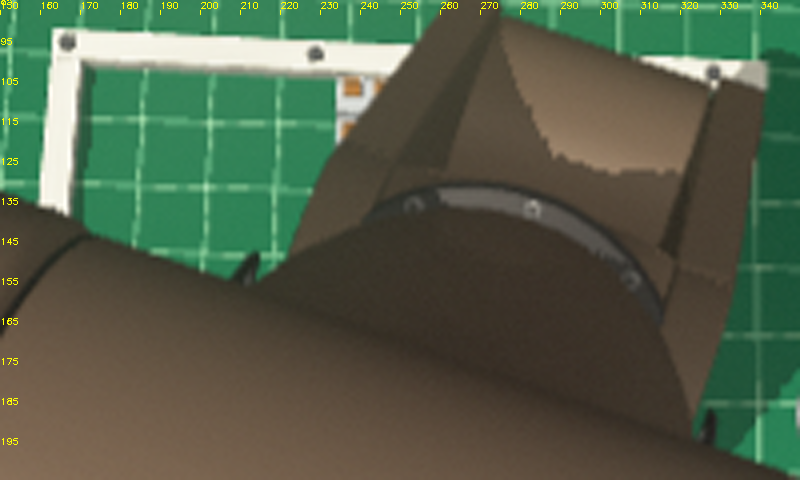

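Run:
```python
from h import *
s=observe();print(s['joint_positions'].round(2))
print(onz("top",(336/4+150-.4,77/4+85-.4),.051), onz("top",(336/4+150-.4,140/4+85-.4),.037))
```

```text
[-0.32  0.4   2.06 -0.    0.68 -1.87]
[0.68798807 0.00872558 0.051     ] [0.64614867 0.00784309 0.037     ]
```

```bash
python3 -m inch '[{"dx":-0.022,"dy":-0.004,"dz":0,"rx":0,"ry":0,"rz":0.115,"hand":35},{"dx":-0.044,"dy":-0.004,"dz":0,"rx":0,"ry":0,"rz":0.23,"hand":35},{"dx":-0.066,"dy":-0.004,"dz":0,"rx":0,"ry":0,"rz":0.345,"hand":35},{"dx":-0.088,"dy":-0.004,"dz":0,"rx":0,"ry":0,"rz":0.46,"hand":35},{"dx":-0.11,"dy":-0.004,"dz":0,"rx":0,"ry":0,"rz":0.575,"hand":35},{"dx":-0.132,"dy":-0.004,"dz":0,"rx":0,"ry":0,"rz":0.69,"hand":35},{"dx":-0.154,"dy":-0.004,"dz":0,"rx":0,"ry":0,"rz":0.805,"hand":35},{"dx":-0.172,"dy":-0.004,"dz":0,"rx":0,"ry":0,"rz":0.92,"hand":35}]';  python3 -m inch '[{"dx":0,"dy":0,"dz":0,"rx":0,"ry":0,"rz":0.11,"hand":35},{"dx":0,"dy":0,"dz":0,"rx":0,"ry":0,"rz":0.22,"hand":35},{"dx":0,"dy":0,"dz":0,"rx":0,"ry":0,"rz":0.33,"hand":35},{"dx":0,"dy":0,"dz":0.02,"rx":0,"ry":0,"rz":0.44,"hand":35},{"dx":0,"dy":0,"dz":0.04,"rx":0,"ry":0,"rz":0.55,"hand":35},{"dx":0,"dy":0,"dz":0.06,"rx":0,"ry":0,"rz":0.65,"hand":35},{"dx":0,"dy":0,"dz":0.07,"rx":0,"ry":0,"rz":0.65,"hand":35},{"dx":0,"dy":0,"dz":0.07,"rx":0,"ry":0,"rz":0.65,"hand":35}]'
```

```text
time: 6.3
position: [0.6481, -0.1291, 0.1283]
tool_rot: [[-0.585, 0.811, 0.001], [0.811, 0.585, -0.0], [-0.001, 0.001, -1.0]]
contact_force: [-0.5, -0.5, -0.7]
opening: 0.0299
grasp_force: 0.0
time: 6.97
position: [0.645, -0.1287, 0.0561]
tool_rot: [[0.017, 1.0, -0.003], [1.0, -0.017, 0.001], [0.001, -0.003, -1.0]]
contact_force: [-1.1, 0.9, -0.3]
opening: 0.03
grasp_force: 0.0
```

```bash
python3 -m inch '[{"dx":0,"dy":0,"dz":0.015,"rx":0,"ry":0,"rz":0,"hand":35},{"dx":0,"dy":0,"dz":0.03,"rx":0,"ry":0,"rz":0,"hand":35},{"dx":0,"dy":0,"dz":0.042,"rx":0,"ry":0,"rz":0,"hand":35},{"dx":0,"dy":0,"dz":0.048,"rx":0,"ry":0,"rz":0,"hand":35},{"dx":0.006,"dy":0,"dz":0.048,"rx":0,"ry":0,"rz":0,"hand":35},{"dx":0.012,"dy":0,"dz":0.048,"rx":0,"ry":0,"rz":0,"hand":35},{"dx":0.018,"dy":0,"dz":0.048,"rx":0,"ry":0,"rz":0,"hand":35},{"dx":0.024,"dy":0,"dz":0.048,"rx":0,"ry":0,"rz":0,"hand":35}]';  python3 -m inch '[{"dx":0.008,"dy":0,"dz":0,"rx":0,"ry":0,"rz":0,"hand":35},{"dx":0.016,"dy":0,"dz":0,"rx":0,"ry":0,"rz":0,"hand":35},{"dx":0.024,"dy":0,"dz":0,"rx":0,"ry":0,"rz":0,"hand":35},{"dx":0.032,"dy":0,"dz":0,"rx":0,"ry":0,"rz":0,"hand":35},{"dx":0.04,"dy":0,"dz":0,"rx":0,"ry":0,"rz":0,"hand":35},{"dx":0.048,"dy":0,"dz":0,"rx":0,"ry":0,"rz":0,"hand":35},{"dx":0.056,"dy":0,"dz":0,"rx":0,"ry":0,"rz":0,"hand":35},{"dx":0.064,"dy":0,"dz":0,"rx":0,"ry":0,"rz":0,"hand":35}]';python3 - <<'E'
from h import *
a=snapshot("top")[85:205,150:350];b=snapshot("side")[90:190,220:420]
cv2.imwrite("pics/m5.png",cv2.resize(np.vstack([a,b]),None,fx=2.7,fy=2.7,interpolation=cv2.INTER_CUBIC))
E
```

```text
time: 7.63
position: [0.6474, -0.1044, 0.0112]
tool_rot: [[0.019, 1.0, 0.001], [1.0, -0.019, -0.0], [-0.0, 0.001, -1.0]]
contact_force: [-0.7, -1.6, 0.4]
opening: 0.0301
grasp_force: 0.4
time: 8.3
position: [0.648, -0.0403, 0.0103]
tool_rot: [[0.02, 1.0, -0.0], [1.0, -0.02, -0.0], [-0.0, -0.0, -1.0]]
contact_force: [-1.1, -5.3, 3.7]
opening: 0.0299
grasp_force: 1.1
```

View pics/m5.png

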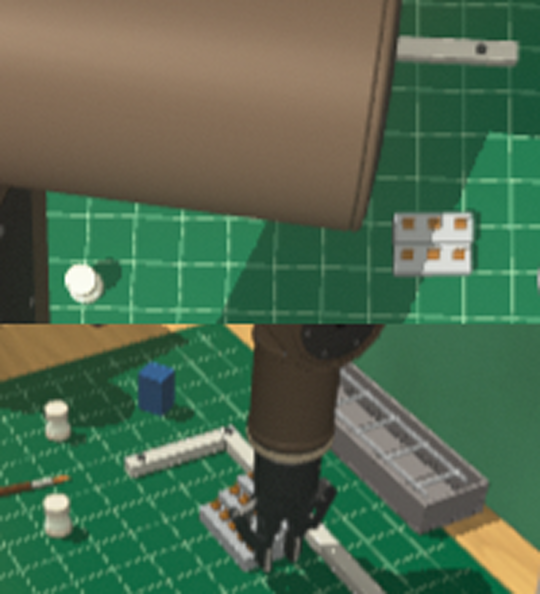

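The side view shows the fingers at the stand's right end, with the stand parallel to the jig and still short of both arms. I'll keep pushing left.

```bash
python3 -m inch '[{"dx":0.008,"dy":0,"dz":0,"rx":0,"ry":0,"rz":0,"hand":35},{"dx":0.016,"dy":0,"dz":0,"rx":0,"ry":0,"rz":0,"hand":35},{"dx":0.024,"dy":0,"dz":0,"rx":0,"ry":0,"rz":0,"hand":35},{"dx":0.032,"dy":0,"dz":0,"rx":0,"ry":0,"rz":0,"hand":35},{"dx":0.04,"dy":0,"dz":0,"rx":0,"ry":0,"rz":0,"hand":35},{"dx":0.048,"dy":0,"dz":0,"rx":0,"ry":0,"rz":0,"hand":35},{"dx":0.056,"dy":0,"dz":0,"rx":0,"ry":0,"rz":0,"hand":35},{"dx":0.064,"dy":0,"dz":0,"rx":0,"ry":0,"rz":0,"hand":35}]';  python3 -m inch '[{"dx":0.006,"dy":0,"dz":0,"rx":0,"ry":0,"rz":0,"hand":35},{"dx":0.012,"dy":0,"dz":0,"rx":0,"ry":0,"rz":0,"hand":35},{"dx":0.018,"dy":0,"dz":0,"rx":0,"ry":0,"rz":0,"hand":35},{"dx":0.024,"dy":0,"dz":0,"rx":0,"ry":0,"rz":0,"hand":35},{"dx":0.03,"dy":0,"dz":0,"rx":0,"ry":0,"rz":0,"hand":35},{"dx":0.036,"dy":0,"dz":0,"rx":0,"ry":0,"rz":0,"hand":35},{"dx":0.039,"dy":0,"dz":0,"rx":0,"ry":0,"rz":0,"hand":35},{"dx":0.041,"dy":0,"dz":0,"rx":0,"ry":0,"rz":0,"hand":35}]'
```

```text
time: 9.07
position: [0.6493, 0.0238, 0.0103]
tool_rot: [[0.02, 1.0, -0.0], [1.0, -0.02, -0.0], [-0.0, -0.0, -1.0]]
contact_force: [-0.3, -1.8, -0.7]
opening: 0.0296
grasp_force: 0.3
time: 9.73
position: [0.6502, 0.0644, 0.0103]
tool_rot: [[0.02, 1.0, -0.0], [1.0, -0.02, 0.0], [0.0, -0.0, -1.0]]
contact_force: [-0.0, -0.9, -0.9]
opening: 0.0295
grasp_force: 0.3
```

```bash
python3 -m inch '[{"dx":0.001,"dy":0,"dz":0,"rx":0,"ry":0,"rz":0,"hand":35},{"dx":0.002,"dy":0,"dz":0,"rx":0,"ry":0,"rz":0,"hand":35},{"dx":0.003,"dy":0,"dz":0,"rx":0,"ry":0,"rz":0,"hand":35},{"dx":0.004,"dy":0,"dz":0,"rx":0,"ry":0,"rz":0,"hand":35},{"dx":0.005,"dy":0,"dz":0,"rx":0,"ry":0,"rz":0,"hand":35},{"dx":0.006,"dy":0,"dz":0,"rx":0,"ry":0,"rz":0,"hand":35},{"dx":0.007,"dy":0,"dz":0,"rx":0,"ry":0,"rz":0,"hand":35},{"dx":0.008,"dy":0,"dz":0,"rx":0,"ry":0,"rz":0,"hand":35}]'
```

```text
time: 10.4
position: [0.6504, 0.0719, 0.0103]
tool_rot: [[0.02, 1.0, 0.0], [1.0, -0.02, 0.0], [0.0, 0.0, -1.0]]
contact_force: [-0.4, -1.4, -0.4]
opening: 0.0298
grasp_force: 0.3
```

```bash
python3 -m inch '[{"dx":0.001,"dy":0,"dz":0,"rx":0,"ry":0,"rz":0,"hand":35},{"dx":0.001,"dy":0,"dz":0,"rx":0,"ry":0,"rz":0,"hand":35},{"dx":0.002,"dy":0,"dz":0,"rx":0,"ry":0,"rz":0,"hand":35},{"dx":0.002,"dy":0,"dz":0,"rx":0,"ry":0,"rz":0,"hand":35},{"dx":0.003,"dy":0,"dz":0,"rx":0,"ry":0,"rz":0,"hand":35},{"dx":0.003,"dy":0,"dz":0,"rx":0,"ry":0,"rz":0,"hand":35},{"dx":0.003,"dy":0,"dz":0,"rx":0,"ry":0,"rz":0,"hand":35},{"dx":0.003,"dy":0,"dz":0,"rx":0,"ry":0,"rz":0,"hand":35}]'
```

```text
time: 11.07
position: [0.6498, 0.0737, 0.0102]
tool_rot: [[0.02, 1.0, -0.001], [1.0, -0.02, -0.001], [-0.001, -0.001, -1.0]]
contact_force: [-3.0, -13.4, 3.1]
opening: 0.03
grasp_force: 1.6
```

```bash
python3 -m inch '[{"dx":-0.015,"dy":0,"dz":0,"rx":0,"ry":0,"rz":0,"hand":35},{"dx":-0.03,"dy":0,"dz":0,"rx":0,"ry":0,"rz":0,"hand":35},{"dx":-0.03,"dy":0,"dz":-0.03,"rx":0,"ry":0,"rz":0,"hand":35},{"dx":-0.03,"dy":0,"dz":-0.06,"rx":0,"ry":0,"rz":0,"hand":35},{"dx":-0.03,"dy":0,"dz":-0.09,"rx":0,"ry":0,"rz":0,"hand":35},{"dx":-0.03,"dy":0,"dz":-0.12,"rx":0,"ry":0,"rz":-0.11,"hand":35},{"dx":-0.03,"dy":0,"dz":-0.12,"rx":0,"ry":0,"rz":-0.22,"hand":35},{"dx":-0.03,"dy":0,"dz":-0.12,"rx":0,"ry":0,"rz":-0.33,"hand":35}]';  python3 -m inch '[{"dx":0,"dy":0,"dz":0,"rx":0,"ry":0,"rz":-0.11,"hand":50},{"dx":0,"dy":0,"dz":0,"rx":0,"ry":0,"rz":-0.22,"hand":50},{"dx":0,"dy":0,"dz":0,"rx":0,"ry":0,"rz":-0.33,"hand":50},{"dx":0,"dy":0,"dz":0,"rx":0,"ry":0,"rz":-0.44,"hand":50},{"dx":0,"dy":0,"dz":0,"rx":0,"ry":0,"rz":-0.55,"hand":50},{"dx":0,"dy":0,"dz":0,"rx":0,"ry":0,"rz":-0.66,"hand":50},{"dx":0,"dy":0,"dz":0,"rx":0,"ry":0,"rz":-0.77,"hand":50},{"dx":0,"dy":0,"dz":0,"rx":0,"ry":0,"rz":-0.88,"hand":50}]'
python3 - <<'E'
from h import *
cv2.imwrite("pics/s6.png",snapshot("side"));cv2.imwrite("pics/t6.png",snapshot("top"))
E
```

```text
time: 11.73
position: [0.6513, 0.0437, 0.1328]
tool_rot: [[-0.309, 0.951, 0.004], [0.951, 0.309, 0.0], [-0.001, 0.004, -1.0]]
contact_force: [-0.5, 0.5, 0.0]
opening: 0.0302
grasp_force: 0.0
time: 12.4
position: [0.6499, 0.0437, 0.1303]
tool_rot: [[-0.93, 0.367, 0.0], [0.367, 0.93, 0.0], [-0.0, 0.0, -1.0]]
contact_force: [0.4, -0.4, 0.9]
opening: 0.0427
grasp_force: 0.0
```

```bash
python3 -m inch '[{"dx":0.02,"dy":0.01,"dz":0,"rx":0,"ry":0,"rz":-0.1,"hand":50},{"dx":0.04,"dy":0.02,"dz":0,"rx":0,"ry":0,"rz":-0.2,"hand":50},{"dx":0.06,"dy":0.03,"dz":0,"rx":0,"ry":0,"rz":-0.3,"hand":50},{"dx":0.08,"dy":0.04,"dz":0,"rx":0,"ry":0,"rz":-0.356,"hand":50},{"dx":0.1,"dy":0.05,"dz":0,"rx":0,"ry":0,"rz":-0.356,"hand":50},{"dx":0.113,"dy":0.055,"dz":0,"rx":0,"ry":0,"rz":-0.356,"hand":50},{"dx":0.113,"dy":0.055,"dz":0.02,"rx":0,"ry":0,"rz":-0.356,"hand":50},{"dx":0.113,"dy":0.055,"dz":0.03,"rx":0,"ry":0,"rz":-0.356,"hand":50}]';  python3 -m inch '[{"dx":0,"dy":0,"dz":0.02,"rx":0,"ry":0,"rz":0,"hand":50},{"dx":0,"dy":0,"dz":0.04,"rx":0,"ry":0,"rz":0,"hand":50},{"dx":0,"dy":0,"dz":0.06,"rx":0,"ry":0,"rz":0,"hand":50},{"dx":0,"dy":0,"dz":0.075,"rx":0,"ry":0,"rz":0,"hand":50},{"dx":0,"dy":0,"dz":0.085,"rx":0,"ry":0,"rz":0,"hand":50},{"dx":0,"dy":0,"dz":0.092,"rx":0,"ry":0,"rz":0,"hand":50},{"dx":0,"dy":0,"dz":0.092,"rx":0,"ry":0,"rz":0,"hand":50},{"dx":0,"dy":0,"dz":0.092,"rx":0,"ry":0,"rz":0,"hand":50}]'
```

```text
time: 13.17
position: [0.5649, 0.138, 0.0996]
tool_rot: [[-1.0, 0.027, 0.0], [0.027, 1.0, 0.0], [-0.0, 0.0, -1.0]]
contact_force: [-0.9, -1.2, -1.2]
opening: 0.043
grasp_force: 0.0
time: 13.83
position: [0.5655, 0.1377, 0.0084]
tool_rot: [[-1.0, 0.026, -0.0], [0.026, 1.0, -0.0], [0.0, -0.0, -1.0]]
contact_force: [0.1, 0.2, -0.2]
opening: 0.0421
grasp_force: 0.0
```

```bash
python3 -m inch '[{"dx":-0.007,"dy":0,"dz":0,"rx":0,"ry":0,"rz":-0.006,"hand":50},{"dx":-0.014,"dy":0,"dz":0,"rx":0,"ry":0,"rz":-0.006,"hand":50},{"dx":-0.02,"dy":0,"dz":0,"rx":0,"ry":0,"rz":-0.006,"hand":50},{"dx":-0.026,"dy":0,"dz":0,"rx":0,"ry":0,"rz":-0.006,"hand":50},{"dx":-0.031,"dy":0,"dz":0,"rx":0,"ry":0,"rz":-0.006,"hand":50},{"dx":-0.036,"dy":0,"dz":0,"rx":0,"ry":0,"rz":-0.006,"hand":50},{"dx":-0.04,"dy":0,"dz":0,"rx":0,"ry":0,"rz":-0.006,"hand":50},{"dx":-0.042,"dy":0,"dz":0,"rx":0,"ry":0,"rz":-0.006,"hand":50}]';  python3 -m inch '[{"dx":-0.001,"dy":0,"dz":0,"rx":0,"ry":0,"rz":0,"hand":50},{"dx":-0.002,"dy":0,"dz":0,"rx":0,"ry":0,"rz":0,"hand":50},{"dx":-0.003,"dy":0,"dz":0,"rx":0,"ry":0,"rz":0,"hand":50},{"dx":-0.004,"dy":0,"dz":0,"rx":0,"ry":0,"rz":0,"hand":50},{"dx":-0.004,"dy":0,"dz":0,"rx":0,"ry":0,"rz":0,"hand":50},{"dx":-0.005,"dy":0,"dz":0,"rx":0,"ry":0,"rz":0,"hand":50},{"dx":-0.005,"dy":0,"dz":0,"rx":0,"ry":0,"rz":0,"hand":50},{"dx":-0.006,"dy":0,"dz":0,"rx":0,"ry":0,"rz":0,"hand":50}]'
```

```text
time: 14.5
position: [0.6073, 0.1369, 0.0082]
tool_rot: [[-1.0, 0.019, -0.001], [0.019, 1.0, -0.0], [0.001, -0.0, -1.0]]
contact_force: [-5.1, 1.1, 4.0]
opening: 0.043
grasp_force: 2.7
time: 15.17
position: [0.6133, 0.1368, 0.0082]
tool_rot: [[-1.0, 0.019, -0.0], [0.019, 1.0, -0.0], [0.0, -0.0, -1.0]]
contact_force: [-2.4, -0.5, 0.5]
opening: 0.0425
grasp_force: 1.3
```

```bash
python3 -m inch '[{"dx":-0.001,"dy":0,"dz":0,"rx":0,"ry":0,"rz":0,"hand":50},{"dx":-0.001,"dy":0,"dz":0,"rx":0,"ry":0,"rz":0,"hand":50},{"dx":-0.002,"dy":0,"dz":0,"rx":0,"ry":0,"rz":0,"hand":50},{"dx":-0.002,"dy":0,"dz":0,"rx":0,"ry":0,"rz":0,"hand":50},{"dx":-0.002,"dy":0,"dz":0,"rx":0,"ry":0,"rz":0,"hand":50},{"dx":-0.003,"dy":0,"dz":0,"rx":0,"ry":0,"rz":0,"hand":50},{"dx":-0.003,"dy":0,"dz":0,"rx":0,"ry":0,"rz":0,"hand":50},{"dx":-0.003,"dy":0,"dz":0,"rx":0,"ry":0,"rz":0,"hand":50}]'
```

```text
time: 15.83
position: [0.6165, 0.1368, 0.0083]
tool_rot: [[-1.0, 0.019, 0.0], [0.019, 1.0, 0.0], [-0.0, 0.0, -1.0]]
contact_force: [-1.1, 0.0, -1.3]
opening: 0.0426
grasp_force: 0.7
```

```bash
python3 -m inch '[{"dx":-0.001,"dy":0,"dz":0,"rx":0,"ry":0,"rz":0,"hand":50},{"dx":-0.001,"dy":0,"dz":0,"rx":0,"ry":0,"rz":0,"hand":50},{"dx":-0.002,"dy":0,"dz":0,"rx":0,"ry":0,"rz":0,"hand":50},{"dx":-0.002,"dy":0,"dz":0,"rx":0,"ry":0,"rz":0,"hand":50},{"dx":-0.002,"dy":0,"dz":0,"rx":0,"ry":0,"rz":0,"hand":50},{"dx":-0.003,"dy":0,"dz":0,"rx":0,"ry":0,"rz":0,"hand":50},{"dx":-0.003,"dy":0,"dz":0,"rx":0,"ry":0,"rz":0,"hand":50},{"dx":-0.003,"dy":0,"dz":0,"rx":0,"ry":0,"rz":0,"hand":50}]'
```

```text
time: 16.5
position: [0.6174, 0.1367, 0.0082]
tool_rot: [[-1.0, 0.019, -0.003], [0.019, 1.0, -0.0], [0.003, -0.0, -1.0]]
contact_force: [-12.1, 1.7, 9.0]
opening: 0.0429
grasp_force: 6.1
```

Firm contact with the long arm. Now I'll back off and look.

```bash
python3 -m inch '[{"dx":0.01,"dy":0,"dz":0,"rx":0,"ry":0,"rz":0,"hand":50},{"dx":0.03,"dy":0,"dz":0,"rx":0,"ry":0,"rz":0,"hand":50},{"dx":0.05,"dy":0,"dz":-0.03,"rx":0,"ry":0,"rz":0,"hand":50},{"dx":0.07,"dy":0,"dz":-0.06,"rx":0,"ry":0,"rz":0,"hand":50},{"dx":0.07,"dy":-0.03,"dz":-0.09,"rx":0,"ry":0,"rz":0,"hand":50},{"dx":0.07,"dy":-0.06,"dz":-0.12,"rx":0,"ry":0,"rz":0,"hand":50},{"dx":0.07,"dy":-0.1,"dz":-0.12,"rx":0,"ry":0,"rz":0,"hand":50},{"dx":0.07,"dy":-0.14,"dz":-0.12,"rx":0,"ry":0,"rz":0,"hand":50}]'; python3 -m inch '[{"dx":0,"dy":-0.04,"dz":0,"rx":0,"ry":0,"rz":0,"hand":50},{"dx":0,"dy":-0.08,"dz":0,"rx":0,"ry":0,"rz":0,"hand":50},{"dx":0,"dy":-0.12,"dz":0,"rx":0,"ry":0,"rz":0,"hand":50},{"dx":0,"dy":-0.16,"dz":0,"rx":0,"ry":0,"rz":0,"hand":50},{"dx":0,"dy":-0.2,"dz":0,"rx":0,"ry":0,"rz":0,"hand":50},{"dx":0,"dy":-0.22,"dz":0,"rx":0,"ry":0,"rz":0,"hand":50},{"dx":0,"dy":-0.22,"dz":0,"rx":0,"ry":0,"rz":0,"hand":50},{"dx":0,"dy":-0.22,"dz":0,"rx":0,"ry":0,"rz":0,"hand":50}]'
python3 - <<'E'
from h import *
a=snapshot("top")[85:150,150:250];b=snapshot("side")[115:185,255:355]
cv2.imwrite("pics/m7.png",cv2.resize(a,None,fx=8,fy=8,interpolation=cv2.INTER_CUBIC));cv2.imwrite("pics/m8.png",cv2.resize(b,None,fx=8,fy=8,interpolation=cv2.INTER_CUBIC))
E
```

```text
time: 17.17
position: [0.5481, -0.003, 0.1308]
tool_rot: [[-1.0, 0.017, 0.005], [0.017, 1.0, -0.0], [-0.005, -0.0, -1.0]]
contact_force: [1.8, -0.5, -0.9]
opening: 0.043
grasp_force: 0.0
time: 17.83
position: [0.5424, -0.2231, 0.1283]
tool_rot: [[-1.0, 0.021, 0.001], [0.021, 1.0, -0.0], [-0.001, -0.0, -1.0]]
contact_force: [-0.5, 1.0, 0.5]
opening: 0.0422
grasp_force: 0.0
```

View pics/m7.png

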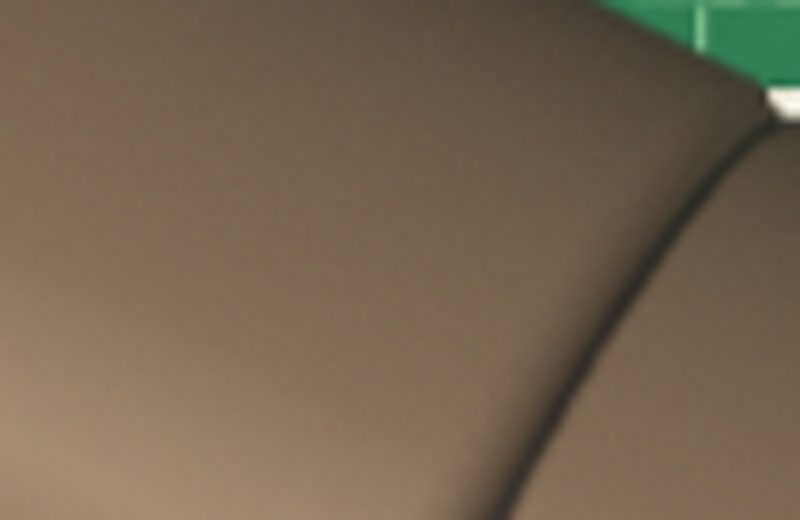

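View pics/m8.png

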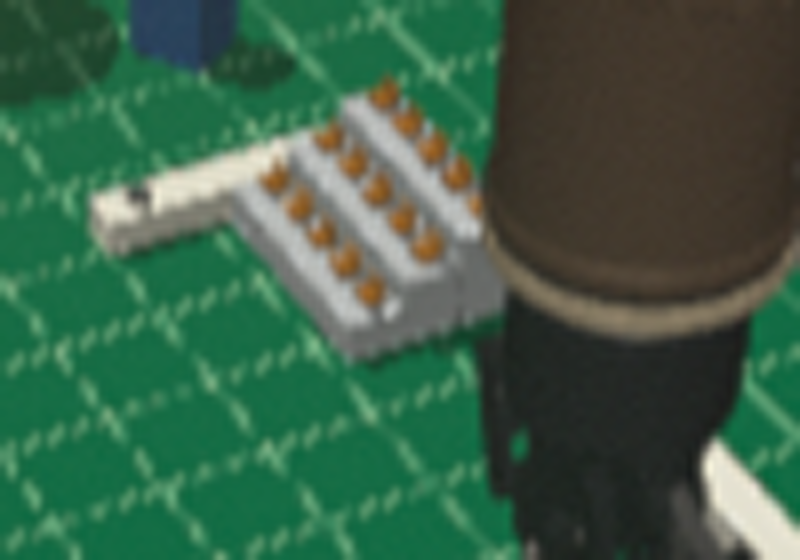

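The side view shows the left end meeting the short arm and the stand parallel to the jig, while the arm hides the top view. I'll confirm with a second light push from the right end.

```bash
python3 -m inch '[{"dx":-0.014,"dy":0.032,"dz":0,"rx":0,"ry":0,"rz":0.11,"hand":35},{"dx":-0.028,"dy":0.064,"dz":0,"rx":0,"ry":0,"rz":0.22,"hand":35},{"dx":-0.042,"dy":0.096,"dz":0,"rx":0,"ry":0,"rz":0.33,"hand":35},{"dx":-0.056,"dy":0.128,"dz":0,"rx":0,"ry":0,"rz":0.44,"hand":35},{"dx":-0.07,"dy":0.16,"dz":0,"rx":0,"ry":0,"rz":0.55,"hand":35},{"dx":-0.085,"dy":0.192,"dz":0,"rx":0,"ry":0,"rz":0.66,"hand":35},{"dx":-0.1,"dy":0.224,"dz":0,"rx":0,"ry":0,"rz":0.77,"hand":35},{"dx":-0.113,"dy":0.255,"dz":0,"rx":0,"ry":0,"rz":0.88,"hand":35}]';  python3 -m inch '[{"dx":0,"dy":0,"dz":0,"rx":0,"ry":0,"rz":0.115,"hand":35},{"dx":0,"dy":0,"dz":0,"rx":0,"ry":0,"rz":0.23,"hand":35},{"dx":0,"dy":0,"dz":0,"rx":0,"ry":0,"rz":0.345,"hand":35},{"dx":0,"dy":0,"dz":0,"rx":0,"ry":0,"rz":0.46,"hand":35},{"dx":0,"dy":0,"dz":0,"rx":0,"ry":0,"rz":0.575,"hand":35},{"dx":0,"dy":0,"dz":0.02,"rx":0,"ry":0,"rz":0.691,"hand":35},{"dx":0,"dy":0,"dz":0.03,"rx":0,"ry":0,"rz":0.691,"hand":35},{"dx":0,"dy":0,"dz":0.03,"rx":0,"ry":0,"rz":0.691,"hand":35}]'
```

```text
time: 18.6
position: [0.6606, 0.0345, 0.1284]
tool_rot: [[-0.62, 0.785, 0.0], [0.785, 0.62, 0.0], [-0.0, 0.0, -1.0]]
contact_force: [0.7, -0.7, 0.1]
opening: 0.0302
grasp_force: 0.0
time: 19.27
position: [0.6584, 0.0322, 0.096]
tool_rot: [[0.014, 1.0, -0.004], [1.0, -0.014, 0.0], [0.0, -0.004, -1.0]]
contact_force: [-0.2, -0.4, -0.4]
opening: 0.0298
grasp_force: 0.0
```

```bash
python3 -m inch '[{"dx":0,"dy":0,"dz":0.02,"rx":0,"ry":0,"rz":0,"hand":35},{"dx":0,"dy":0,"dz":0.04,"rx":0,"ry":0,"rz":0,"hand":35},{"dx":0,"dy":0,"dz":0.06,"rx":0,"ry":0,"rz":0,"hand":35},{"dx":0,"dy":0,"dz":0.075,"rx":0,"ry":0,"rz":0,"hand":35},{"dx":0,"dy":0,"dz":0.086,"rx":0,"ry":0,"rz":0,"hand":35},{"dx":0.01,"dy":0,"dz":0.086,"rx":0,"ry":0,"rz":0,"hand":35},{"dx":0.02,"dy":0,"dz":0.086,"rx":0,"ry":0,"rz":0,"hand":35},{"dx":0.03,"dy":0,"dz":0.086,"rx":0,"ry":0,"rz":0,"hand":35}]';  python3 -m inch '[{"dx":0.002,"dy":0,"dz":0,"rx":0,"ry":0,"rz":0,"hand":35},{"dx":0.004,"dy":0,"dz":0,"rx":0,"ry":0,"rz":0,"hand":35},{"dx":0.006,"dy":0,"dz":0,"rx":0,"ry":0,"rz":0,"hand":35},{"dx":0.008,"dy":0,"dz":0,"rx":0,"ry":0,"rz":0,"hand":35},{"dx":0.009,"dy":0,"dz":0,"rx":0,"ry":0,"rz":0,"hand":35},{"dx":0.01,"dy":0,"dz":0,"rx":0,"ry":0,"rz":0,"hand":35},{"dx":0.011,"dy":0,"dz":0,"rx":0,"ry":0,"rz":0,"hand":35},{"dx":0.011,"dy":0,"dz":0,"rx":0,"ry":0,"rz":0,"hand":35}]'
```

```text
time: 19.93
position: [0.6615, 0.0623, 0.0133]
tool_rot: [[0.018, 1.0, 0.001], [1.0, -0.018, 0.0], [0.0, 0.001, -1.0]]
contact_force: [0.1, -0.1, 0.3]
opening: 0.0298
grasp_force: 0.0
time: 20.6
position: [0.6611, 0.0719, 0.0123]
tool_rot: [[0.019, 1.0, -0.0], [1.0, -0.019, 0.0], [0.0, -0.0, -1.0]]
contact_force: [0.4, 0.3, 0.4]
opening: 0.0301
grasp_force: 0.0
```

```bash
python3 -m inch '[{"dx":0.001,"dy":0,"dz":0,"rx":0,"ry":0,"rz":0,"hand":35},{"dx":0.001,"dy":0,"dz":0,"rx":0,"ry":0,"rz":0,"hand":35},{"dx":0.001,"dy":0,"dz":0,"rx":0,"ry":0,"rz":0,"hand":35},{"dx":0.002,"dy":0,"dz":0,"rx":0,"ry":0,"rz":0,"hand":35},{"dx":0.002,"dy":0,"dz":0,"rx":0,"ry":0,"rz":0,"hand":35},{"dx":0.002,"dy":0,"dz":0,"rx":0,"ry":0,"rz":0,"hand":35},{"dx":0.003,"dy":0,"dz":0,"rx":0,"ry":0,"rz":0,"hand":35},{"dx":0.003,"dy":0,"dz":0,"rx":0,"ry":0,"rz":0,"hand":35}]'
```

```text
time: 21.27
position: [0.661, 0.0744, 0.0123]
tool_rot: [[0.019, 1.0, -0.0], [1.0, -0.019, -0.001], [-0.001, -0.0, -1.0]]
contact_force: [0.3, -7.1, 0.6]
opening: 0.0299
grasp_force: 3.3
```

```bash
python3 -m inch '[{"dx":-0.015,"dy":0,"dz":0,"rx":0,"ry":0,"rz":0,"hand":35},{"dx":-0.035,"dy":0,"dz":0,"rx":0,"ry":0,"rz":0,"hand":35},{"dx":-0.04,"dy":0,"dz":-0.03,"rx":0,"ry":0,"rz":0,"hand":35},{"dx":-0.04,"dy":0,"dz":-0.06,"rx":0,"ry":0,"rz":0,"hand":35},{"dx":-0.04,"dy":0,"dz":-0.09,"rx":0,"ry":0,"rz":0,"hand":35},{"dx":-0.04,"dy":0,"dz":-0.13,"rx":0,"ry":0,"rz":0,"hand":35},{"dx":-0.08,"dy":-0.01,"dz":-0.14,"rx":0,"ry":0,"rz":0,"hand":35},{"dx":-0.12,"dy":-0.02,"dz":-0.14,"rx":0,"ry":0,"rz":0,"hand":35}]'; python3 -m inch '[{"dx":-0.04,"dy":-0.01,"dz":-0.01,"rx":0,"ry":0,"rz":0,"hand":35},{"dx":-0.08,"dy":-0.02,"dz":-0.02,"rx":0,"ry":0,"rz":0,"hand":35},{"dx":-0.12,"dy":-0.03,"dz":-0.03,"rx":0,"ry":0,"rz":0,"hand":35},{"dx":-0.16,"dy":-0.04,"dz":-0.04,"rx":0,"ry":0,"rz":0,"hand":35},{"dx":-0.2,"dy":-0.05,"dz":-0.05,"rx":0,"ry":0,"rz":0,"hand":35},{"dx":-0.24,"dy":-0.06,"dz":-0.06,"rx":0,"ry":0,"rz":0,"hand":35},{"dx":-0.28,"dy":-0.07,"dz":-0.06,"rx":0,"ry":0,"rz":0,"hand":35},{"dx":-0.32,"dy":-0.08,"dz":-0.06,"rx":0,"ry":0,"rz":0,"hand":35}]'; python3 -m inch '[{"dx":-0.04,"dy":-0.02,"dz":0,"rx":0,"ry":0,"rz":0,"hand":35},{"dx":-0.08,"dy":-0.04,"dz":0,"rx":0,"ry":0,"rz":0,"hand":35},{"dx":-0.1,"dy":-0.06,"dz":0,"rx":0,"ry":0,"rz":0,"hand":35},{"dx":-0.12,"dy":-0.08,"dz":0,"rx":0,"ry":0,"rz":0,"hand":35},{"dx":-0.14,"dy":-0.09,"dz":0,"rx":0,"ry":0,"rz":0,"hand":35},{"dx":-0.14,"dy":-0.09,"dz":0,"rx":0,"ry":0,"rz":0,"hand":35},{"dx":-0.14,"dy":-0.09,"dz":0,"rx":0,"ry":0,"rz":0,"hand":35},{"dx":-0.14,"dy":-0.09,"dz":0,"rx":0,"ry":0,"rz":0,"hand":35}]'
python3 - <<'E'
from h import *
np.set_printoptions(precision=4,suppress=True)
im=snapshot("top");cv2.imwrite("pics/end.png",im)
def seats(im,x0,x1,y0,y1):
    h=cv2.cvtColor(cv2.resize(im,None,fx=4,fy=4,interpolation=cv2.INTER_CUBIC),cv2.COLOR_BGR2HSV)
    m=cv2.inRange(h,(5,110,60),(22,255,255));n,_,st,c=cv2.connectedComponentsWithStats(m)
    c=[(q+.5)/4-.5 for q,s in zip(c[1:],st[1:]) if s[4]>60]
    return [q for q in c if x0<q[0]<x1 and y0<q[1]<y1]
for f,b in((cv2.imread("pics/top0.png"),(225,272,148,188)),(im,(165,215,90,145))):
    c=sorted(seats(f,*b),key=lambda q:q[1]);print(len(c))
    if len(c)!=15: print(np.array(c));continue
    if f is not im:
        # tilted row: sort along the stand's own depth
        c=sorted(c,key=lambda q:q[1]+.14*q[0])
    P=[]
    for r,z in enumerate((.062,.048,.034)):
        P+= [onz("top",q,z)[:2] for q in sorted(c[5*r:5*r+5],key=lambda q:q[0])]
    P=np.array(P);y=[np.polyfit(P[5*r:5*r+5,1],P[5*r:5*r+5,0],1)[0] for r in range(3)]
    print("mean",P.mean(0),"row yaw",-np.arctan(y))
E
```

```text
time: 21.93
position: [0.6412, -0.0446, 0.1563]
tool_rot: [[0.016, 1.0, 0.007], [1.0, -0.016, -0.001], [-0.0, 0.007, -1.0]]
contact_force: [1.0, -1.4, -0.6]
opening: 0.03
grasp_force: 0.0
time: 22.6
position: [0.5528, -0.3621, 0.2134]
tool_rot: [[0.019, 1.0, 0.001], [1.0, -0.019, -0.001], [-0.001, 0.001, -1.0]]
contact_force: [1.3, 0.1, 0.1]
opening: 0.03
grasp_force: 0.0
time: 23.27
position: [0.461, -0.4976, 0.2122]
tool_rot: [[0.02, 1.0, 0.0], [1.0, -0.02, 0.0], [0.0, 0.0, -1.0]]
contact_force: [0.1, 0.9, 0.1]
opening: 0.0303
grasp_force: 0.0
15
mean [ 0.5067 -0.0357] row yaw [0.1683 0.1691 0.17  ]
15
mean [0.6686 0.1411] row yaw [-0.0238 -0.0213 -0.0234]
```

```bash
python3 -c "
from bench import *;print(finish_job())"
```

```text
the job is handed in; nothing more can be done
None
```

I pushed the three-tier stand into the jig's inside corner until it met both arms, and the final measurement puts it within about 1 mm and 0.003 rad of the target pose; nothing else was touched as far as I could tell, though I did not re-measure the bystanders, and the job is handed in at about 23 s with the hand clear.

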